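# Cover the spice mill and hold its speed dial at the third notch

### The arm

A 6-joint arm with a two-finger parallel gripper is mounted at the origin on the work surface. World frame = base frame: x ahead of the robot, y to its left, z up, the work surface at z = 0. Lengths are in m, angles in degrees, forces in N, time in s.
With the tool pointing down it reaches from about 0.3 to 0.75 m from the base axis. Payload 8.5 kg.
Tool frame: the origin (TCP) lies on the centre line of the jaws, within the pads' length; the fingertips stand 22 mm ahead of it and the grasp point (between the pads) lies 3 mm ahead of it (arm.tips_ahead is the distance from the TCP to the fingertips, in m); z points along the fingers, y is the line along which they close (so a half turn about z gives the same grasp; the last joint's range is limited). The gripper opens to 88 mm and grips with 3 to 60 N. Pads are 18 mm wide; open, the fingers measure 123 mm over their backs; the gripper's body (75 mm by 187 mm) begins 45 mm behind the grasp point.
Start: joints at [64.154, 21.807, 74.336, -0, 83.858, -12.336], TCP at [0.128, 0.535, 0.261] pointing down, gripper open.
Joint ranges: [-178.18, 178.18], [-50.72, 133.34], [12.68, 142.11], [-81.47, 261.47], [9.98, 163.14], [-165.26, 165.26]. Speed limits (degrees/s): [136.94, 136.94, 180, 180, 180, 180].

### API

Orientations are given as [roll, pitch, yaw] about the fixed x, y, z axes, in that order (R = Rz(yaw) Ry(pitch) Rx(roll)).
In Python, from workcell import arm gives the robot as it stands.
- The arm moves only by the tool apply_moves, never from a script. Its arguments are lists of equal length, an entry for each row: "delta_pos": the shift along the world's x, y, z in cm, a list of three; "twist": the turn, a rotation vector about the world's x, y, z in rad, a list of three; "grip": the opening, from 0 (shut) to 1 (fully open). In form: {"delta_pos": [[dx, dy, dz], ...], "twist": [[ax, ay, az], ...], "grip": [grip, ...]}. A call has 1 to 5 rows; each row is the pose to reach, as a shift and turn from the pose commanded when the call began; what a row does not reach only later rows make up. A row lasts 1/10 s, in which the tool goes at most 50 mm and 8.59 degrees, less where a joint would pass 70% of its speed; a pose out of reach is approached as far as the arm can. A call with a gripper value outside its range is refused whole. The fingers move at their own pace and stop on an object; "force" is the grip in N (left out, the last holds). Time passes only in rows, so rows that repeat a pose let the fingers close. It gives the time, the measured TCP pose, the force, the opening and the grip force at its end, in the units of the state.
- arm.get_state(): the state, without advancing time (a new reading comes with each control period).
- arm.read_camera(name): name is "scene" or "side" or "wrist"; returns a dict with "image" (420x560x3 uint8, red, green, blue), "fovy" (degrees; the focal length in pixels is half the picture's height over the tangent of half this angle, whatever the lens; pixels are square), "cx", "cy" (the principal point, pixels), "k1" (the pictures are not rectified: a ray, as slopes to the right and down, at radius r is drawn at 1 + k1 r^2 times it, then the intrinsics apply), "world_from_camera" (4x4, takes a point from camera to world coordinates). Camera axes: x right, y down, z forward; pixel columns grow to the right and rows downward; lengths in m; the calibration is good to about 2 mm. A picture is of the moment at which its call begins. There is no depth.
- arm.close_job(): hands the job in; it is judged then, once.
The state is a dict: "time": time; "joints": joint angles; "joint_vel": joint speeds; "joint_efforts": joint torques, N m; "ee_pos": TCP position; "ee_rot": TCP orientation; "force": force on the tool from outside, world axes, zero at the start; "torque": the same for the moment, N m; "grip_width": finger opening in m; "grip_force": force on a finger pad.
Only numpy, scipy, OpenCV 4.12 (cv2) and the standard library are available. Lean on these libraries where they do the work, as an engineer would, in place of code of your own. Each camera call takes 0.05 s, during which the arm holds its last target. There are 200 camera calls.

### The job

The spice mill's loose cover lies mouth-up on the bench: turn it over and set it mouth-down over the mill's grinding bowl, fully home on the shoulder, and let go of it before touching the dial. Then press the handle of the spring-return speed dial down past the first two notches to the third (the last) and hold it there against the spring; never turn the dial while the mill is uncovered, and leave the other things on the bench where they are. Finish while still holding the handle at the third notch.

Things in the scene. Friction and masses are not known exactly. Their poses are not given: they have to be found in the camera images.
- cover: Loose grey plastic cover of the mill, a round cup: outside diameter 66 mm (narrowing to 50 mm over the last 14 mm at the closed end), height 60 mm, wall 4 mm, mouth 58 mm inside, about 90 g. Origin: centre of the closed end's outside; its z axis runs from there out through the mouth. Starts mouth-up (z up), standing on the bench (height 0). It can roll when laid on its side.
- cover_rim (a point): Centre of the cover's mouth, in the plane of the rim, 60 mm along the cover's z axis from its origin.
- mill: White bench spice mill, bolted down: housing 150 mm (its x) by 120 mm (its y), top 102 mm high; on top in the middle a round aluminium turret (diameter 100 to 86 mm) with the steel grinding bowl. Origin: centre of its underside, on the bench, z up. The front, with the dial, looks along its own -x; the dial's handle sticks out towards its +y.
- mill_seat (a point): Centre of the shoulder on which the cover's rim rests, 115 mm above the bench on the mill's vertical centre line. The bowl stands up through it: outside diameter 54 mm for 14 mm, tapering to 46 mm at its top, 20 mm above the shoulder. The cover slips over it with 2 mm clearance all round; its turn about the vertical does not matter.
- dial_axis (a point): Fixed point on the dial's level axis (which runs along the mill's x): 80 mm above the bench, 101 mm in front of the mill's centre line (mill -x). The handle moves round this point on a circle of 65 mm radius in the mill's y-z plane. Axes as the mill's.
- dial_grip (a point): Centre of the dial's handle: a black round bar, 16 mm thick, 36 mm long, lying level along the mill's x (18 mm to each side of this point) at the end of a crank arm, which covers its inner 9 mm. It moves with the dial: at rest it is 38 degrees above level on the mill's +y side of the dial axis, at the third notch 22 degrees below level. Press it from above.
- dial (a joint): Turn of the dial in rad: 0 at rest (off, on its stop), growing as the handle is pressed down. Notches click at 0.35, 0.70 and 1.05 (the third); a hard stop follows at 1.12. A spring always returns it to 0 when let go, the clicks do not hold it; pressing the handle down takes up to 10 N between notches, dips to 3 or 4 N as each clicks in, and takes about 6 to 8 N to hold at the third.
- jar: Bystander: closed jar with a steel lid, diameter 56 mm, height 85 mm. Origin at the centre of its underside.
- cutter: Bystander: plain steel ring cutter, diameter 68 mm, height 35 mm. Origin at the centre of its underside.
- scraper: Bystander: dough scraper lying flat, wooden grip 120 by 28 mm with a steel blade reaching 75 mm along its x, 18 mm high. Origin under the middle of the grip.

How it is judged (in metres and radians):
On the way, in this order (a step that is already met when the one before it is completed fails the run):
1. the cover sits mouth-down, fully home on the mill's shoulder, the hand off it, the dial still at rest (angle between cover's own z axis and vertical above 3.03 rad and distance between cover_rim and mill_seat below 0.006 m and contact force between cover and the arm below 0.1 N and contact force between cover and the fingers below 0.1 N and value of joint dial below 0.15 rad), for 0.2 s.
2. the dial is pressed past the first two notches to the third (value of joint dial above 0.95 rad), for 0.2 s.
At the end, for the whole second after the job is handed in: The robot is holding the dial at its third notch (0.95 rad or more, at rest, pushed with more than 2 N) while the cover sits mouth-down on the mill (rim centre within 6 mm of the shoulder's centre, within 0.11 rad of level); jar, ring cutter and scraper within 30 mm of where they began (value of joint dial above 0.95 rad and velocity of joint dial below 0.3 rad/s and (contact force between mill and the fingers above 2 N or contact force between mill and the arm above 2 N) and angle between cover's own z axis and vertical above 3.03 rad and distance between cover_rim and mill_seat below 0.006 m and distance of each of jar, cutter, scraper from where it was at the start of the episode below 0.03 m); the arm keeps its last pose, push and grip.
It fails at once if the dial is turned (more than 0.25 rad) while the mill is uncovered (value of joint dial above 0.25 rad and (distance between cover_rim and mill_seat above 0.012 m or angle between cover's own z axis and vertical below 2.9 rad)).
It fails at once if a bystander is moved by more than 30 mm (distance of any of jar, cutter, scraper from where it was at the start of the episode above 0.03 m).
It also fails if it takes over 67 s, if anything falls off the work surface, if the arm or the gripper's body presses on something with over 40 N, if the wrist force passes 120 N, or if a joint passes its speed limit or range.

## Working session

There is one attempt and no reset: what is moved stays moved. The work goes in short steps, Python scripts to look and compute and a tool call to move; the robot and the scene stay as the last step left them, time stands still between calls to the robot, and variables do not carry over. Pictures are saved under pics/ and viewed, at most 10 in all, crops included, and the job is handed in when it is done.

Besides the shell and the picture viewer there is one more tool, called after ">>>" by a JSON object that holds its "name" and its "arguments", one argument or row to a line. apply_moves: Moves the arm, as the interface text tells. Its arguments: {"type":"object","properties":{"delta_pos":{"type":"array","items":{"type":"array","items":{"type":"number"}}},"twist":{"type":"array","items":{"type":"array","items":{"type":"number"}}},"grip":{"type":"array","items":{"type":"number"}},"force":{"type":"number"}},"required":["delta_pos","twist","grip"]}

```bash
ls; mkdir -p pics; cat > h.py <<'E'
import numpy as np, cv2
from workcell import arm
def shot(n,f=None):
    c=arm.read_camera(n)
    if f: cv2.imwrite(f,c["image"][:,:,::-1])
    return c
def K(c):
    f=c["image"].shape[0]/2/np.tan(np.radians(c["fovy"])/2)
    return np.array([[f,0,c["cx"]],[0,f,c["cy"]],[0,0,1.]]),np.array([c["k1"],0,0,0.])
def ray(c,uv):
    k,d=K(c); p=cv2.undistortPoints(np.array(uv,float).reshape(-1,1,2),k,d).reshape(-1,2)
    T=np.array(c["world_from_camera"]); v=np.c_[p,np.ones(len(p))]@T[:3,:3].T
    return T[:3,3],v
def plane(c,uv,z):
    o,v=ray(c,uv); return o+v*((z-o[2])/v[:,2])[:,None]
def proj(c,P):
    k,d=K(c); T=np.linalg.inv(np.array(c["world_from_camera"]))
    return cv2.projectPoints(np.array(P,float).reshape(-1,3),cv2.Rodrigues(T[:3,:3])[0],T[:3,3],k,d)[0].reshape(-1,2)
E
python3 - <<'E'
from h import *
for n in("scene","side"):
    c=shot(n,f"pics/{n}0.png"); print(n,c["fovy"],c["k1"],np.round(c["world_from_camera"],3).tolist())
print(arm.get_state())
E
```

```text
pics
scene 54.25200573239605 -0.005860173148157101 [[-0.505, 0.702, -0.502, 1.15], [0.863, 0.409, -0.297, 0.299], [-0.003, -0.583, -0.812, 0.977], [0.0, 0.0, 0.0, 1.0]]
side 54.64463045397059 -0.05794757786467362 [[0.947, -0.2, 0.253, 0.375], [-0.322, -0.549, 0.772, -0.702], [-0.016, -0.812, -0.584, 0.597], [0.0, 0.0, 0.0, 1.0]]
{'time': 0.1, 'joints': array([ 6.41547331e+01,  2.18352285e+01,  7.43788641e+01, -1.20304374e-03,
        8.38575233e+01, -1.23349635e+01]), 'joint_vel': array([ 0.00431964, -0.12882282, -0.15885628, -0.07124284,  0.06077746,
        0.07731661]), 'joint_efforts': array([ 2.45791845e-03, -4.38647425e+01, -2.24908966e+01,  7.13652349e-02,
        3.41822184e-02, -6.70639224e-05]), 'ee_pos': array([0.12839003, 0.53457311, 0.26022642]), 'ee_rot': array([-1.79929782e+02, -1.41306798e-02,  1.66489817e+02]), 'force': array([-0.53633753,  0.25175841,  0.55371812]), 'torque': array([ 0.01693542, -0.06493088, -0.01547855]), 'grip_force': 0.0, 'grip_width': 0.0882354383307658}
```

View pics/scene0.png

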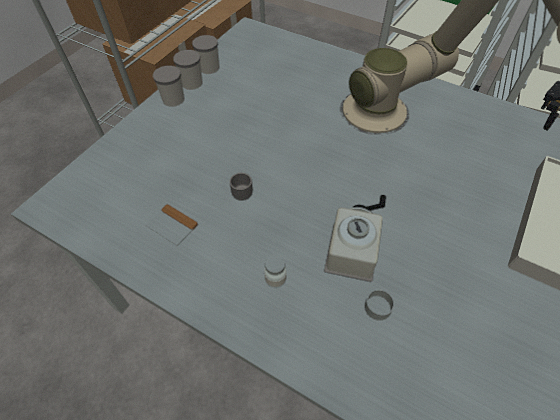

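View pics/side0.png

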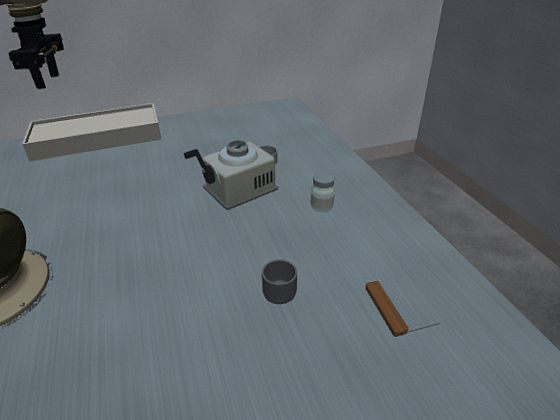

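The scene view shows the cover at (241,186), the mill bowl at (357,230), the dial handle at (380,205), the jar at (275,272), the cutter at (379,304) and the scraper at (180,217). In the side view the cover is at (279,280), the bowl at (238,148) and the handle at (192,155).

```bash
python3 - <<'E'
from h import *
cs={n:shot(n) for n in("scene","side")}
def tri(a,b):
    o1,v1=ray(cs["scene"],[a]);o2,v2=ray(cs["side"],[b]);v1=v1[0];v2=v2[0]
    s=np.linalg.lstsq(np.c_[v1,-v2],o2-o1,rcond=None)[0]
    p,q=o1+v1*s[0],o2+v2*s[1]; return (p+q)/2,np.linalg.norm(p-q)
print("coverrim",plane(cs["scene"],[(241,179)],.06),plane(cs["side"],[(279,269)],.06))
print("bowl top",plane(cs["scene"],[(358,228)],.135),plane(cs["side"],[(238,146)],.135))
print("handle",tri((382,201),(190,154)))
print("jar",plane(cs["scene"],[(275,265)],.085),plane(cs["side"],[(323,181)],.085))
print("cutter",plane(cs["scene"],[(379,299)],.035))
print("scraper",plane(cs["scene"],[(180,217)],.018), plane(cs["side"],[(387,308)],.018))
# white mill top corners
for n in cs:
    im=cs[n]["image"]; hsv=cv2.cvtColor(im,cv2.COLOR_RGB2HSV)
    x,y=(357,240) if n=="scene" else (240,175)
    print(n,hsv[y-40:y+45:8,x].tolist(), hsv[255 if n=="scene" else 165, x-40:x+45:8].tolist())
a=cv2.resize(cs["scene"]["image"][170:290,300:420],None,fx=5,fy=5,interpolation=cv2.INTER_CUBIC)[:, :400*2]
cv2.imwrite("pics/crop.png",a[:,:,::-1])
E
```

```text
coverrim [[ 0.54319635 -0.1979682   0.06      ]] [[ 0.5492959  -0.19412004  0.06      ]]
bowl top [[0.57925213 0.17811525 0.135     ]] [[0.56955447 0.16181616 0.135     ]]
handle (array([0.45637372, 0.19540104, 0.11702563]), np.float64(0.0019169400908770461))
jar [[0.74688882 0.04005914 0.085     ]] [[0.73236794 0.01751237 0.085     ]]
cutter [[0.67649602 0.29391586 0.035     ]]
scraper [[ 0.72091108 -0.29273329  0.018     ]] [[ 0.7127418  -0.31294647  0.018     ]]
scene [[90, 12, 129], [90, 18, 143], [93, 19, 165], [100, 31, 50], [94, 15, 132], [95, 20, 162], [54, 9, 142], [60, 7, 150], [38, 29, 104], [30, 21, 97], [93, 17, 132]] [[96, 21, 124], [93, 23, 133], [26, 16, 110], [50, 5, 148], [49, 13, 153], [70, 10, 155], [60, 8, 153], [60, 8, 155], [90, 16, 124], [83, 17, 132], [95, 21, 134]]
side [[100, 37, 124], [98, 27, 75], [86, 21, 95], [102, 39, 165], [93, 19, 151], [39, 20, 91], [45, 12, 85], [60, 6, 83], [39, 22, 81], [96, 39, 123], [99, 41, 124]] [[95, 37, 89], [100, 15, 52], [87, 17, 154], [90, 13, 154], [80, 18, 126], [90, 14, 130], [86, 12, 149], [60, 16, 131], [30, 9, 82], [39, 21, 84], [102, 40, 127]]
```

View pics/crop.png

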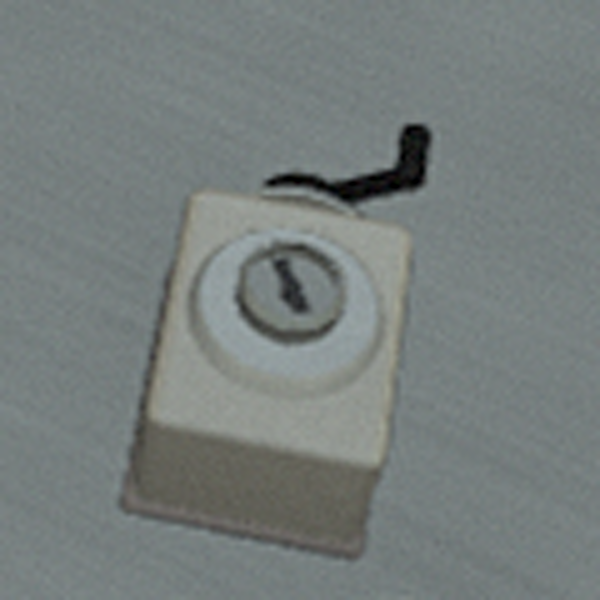

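The crop shows the mill's top face corners near (338,209), (382,218), (376,264), (330,255) and the handle bar at (383,201). Heading over the mill for a closer wrist view.

>>> {"name": "apply_moves", "arguments": {
  "delta_pos": [
    [3,-3.5,1],
    [6,-7,2],
    [9,-10.5,4],
    [12,-14,5],
    [15,-17.5,6]
  ],
  "twist": [
    [0,0,0],
    [0,0,0],
    [0,0,0],
    [0,0,0],
    [0,0,0]
  ],
  "grip": [1,1,1,1,1]
}}

```text
time: 0.7
ee_pos: [0.2792, 0.3582, 0.3214]
ee_rot: [180.0, 0.0, 166.5]
force: [0.3, -0.2, 0.3]
grip_width: 0.0879
grip_force: 0.0
```

>>> {"name": "apply_moves", "arguments": {
  "delta_pos": [
    [3,-3.5,1],
    [6,-7,2],
    [9,-10.5,4],
    [12,-14,5],
    [15,-17.5,6]
  ],
  "twist": [
    [0,0,0],
    [0,0,0],
    [0,0,0],
    [0,0,0],
    [0,0,0]
  ],
  "grip": [1,1,1,1,1]
}}

```text
time: 1.2
ee_pos: [0.4293, 0.183, 0.3814]
ee_rot: [180.0, 0.0, 166.5]
force: [1.0, 0.7, -0.4]
grip_width: 0.0884
grip_force: 0.0
```

```bash
python3 - <<'E'
from h import *
c=shot("wrist","pics/w1.png"); s=arm.get_state()
print(s["time"],s["ee_pos"],s["ee_rot"],s["joints"]); print(c["fovy"],c["k1"],np.round(c["world_from_camera"],3))
print(proj(c,[[.575,.17,.135],[.546,-.196,.06]]))
c=shot("scene")
g=[(338,209),(382.4,217.6),(376,263.6),(329.6,255)]
p=plane(c,g,.102)[:,:2];print(p,p.mean(0)); d=(p[2]+p[3]-p[0]-p[1]);e=p[1]+p[2]-p[0]-p[3];print(np.degrees(np.arctan2(d[1],d[0])),np.degrees(np.arctan2(e[1],e[0])))
E
```

```text
1.25 [0.43334795 0.17902919 0.38191911] [-1.79930739e+02  1.78507986e-01  1.66218089e+02] [  7.99952089   9.77978128  71.62307649  -0.13199003  98.45705696
 -68.23803174]
63.91156155935962 -0.08511386002614012 [[ 0.233  0.929  0.289  0.354]
 [ 0.973 -0.222 -0.068  0.2  ]
 [ 0.001  0.297 -0.955  0.506]
 [ 0.     0.     0.     1.   ]]
[[302.03989274 292.91888907]
 [ 68.7466618  296.6475661 ]]
[[0.52844112 0.10319753]
 [0.49539561 0.2148387 ]
 [0.62905983 0.25293806]
 [0.66397848 0.14596313]] [0.57921876 0.17923435]
16.719644988312083 107.26961011437959
```

View pics/w1.png

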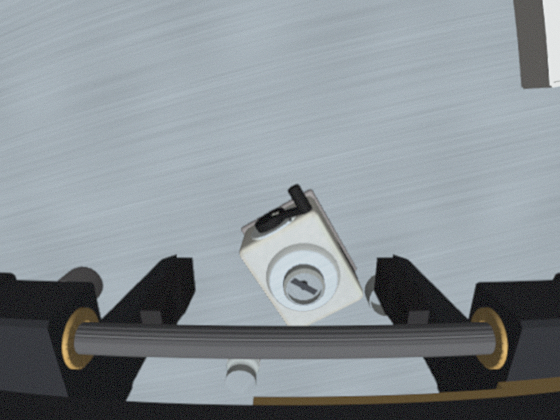

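The wrist view shows the mill with its bowl at about (303,285), the turret at about (303,279) and the handle at (299,199). The cover is at (80,285), partly behind a finger.

```bash
python3 - <<'E'
from h import *
c=shot("wrist"); im=cv2.cvtColor(c["image"],cv2.COLOR_RGB2GRAY)
# aluminium turret: brightest ring; fit ellipse to bright/bluish blob
hsv=cv2.cvtColor(c["image"],cv2.COLOR_RGB2HSV)
print(hsv[285,240:370:5].tolist()); 
print(plane(c,[(303,286)],.135),plane(c,[(303,279)],.113),plane(c,[(299,199)],.12))
m=((hsv[...,2]<60)*255).astype(np.uint8); m[:180]=0;m[232:]=0;m[:,:240]=0;m[:,330:]=0
n,l,st,ce=cv2.connectedComponentsWithStats(m); print(st[1:].tolist())
r=im[255:320,270:340].astype(int); d=cv2.HoughCircles(im[230:330,250:360],cv2.HOUGH_GRADIENT,1,10,param1=80,param2=15,minRadius=15,maxRadius=50)
if d is not None: print(d[0][:6]+[250,230,0])
for y,z,px in((.17,.135,0),(.179,.135,0)): print(proj(c,[[.579,y,z]]))
E
```

```text
[[101, 23, 181], [99, 22, 183], [108, 28, 185], [99, 26, 184], [102, 25, 181], [50, 8, 203], [78, 8, 158], [102, 23, 219], [101, 25, 216], [90, 7, 153], [96, 23, 177], [101, 27, 188], [104, 24, 158], [105, 29, 88], [99, 24, 75], [102, 26, 167], [101, 24, 181], [98, 7, 153], [101, 25, 216], [99, 22, 221], [78, 6, 206], [99, 9, 209], [99, 9, 209], [75, 5, 206], [45, 10, 197], [101, 24, 180]]
[[0.56768315 0.17065565 0.135     ]] [[0.570103   0.17129221 0.113     ]] [[0.46149823 0.19066961 0.12      ]]
[[256, 183, 57, 48, 882]]
[[302.5        275.5         34.59999847]
 [314.5        283.5         43.79999924]
 [302.5        260.5         47.20000076]
 [312.5        263.5         35.70000076]
 [325.5        264.5         29.39999962]
 [293.5        281.5         27.89999962]]
[[304.47204549 293.82280991]]
[[311.47576975 292.3096486 ]]
```

>>> {"name": "apply_moves", "arguments": {
  "delta_pos": [
    [0,-4.5,-1],
    [0,-9,-2],
    [0,-13.5,-3],
    [0,-18,-4],
    [0,-22.5,-5]
  ],
  "twist": [
    [0,0,0],
    [0,0,-0.05],
    [0,0,-0.11],
    [0,0,-0.11],
    [0,0,-0.11]
  ],
  "grip": [1,1,1,1,1]
}}

```text
time: 1.85
ee_pos: [0.4277, -0.0405, 0.3303]
ee_rot: [180.0, -0.0, 160.3]
force: [1.1, 0.5, -0.5]
grip_width: 0.0882
grip_force: 0.0
```

>>> {"name": "apply_moves", "arguments": {
  "delta_pos": [
    [-1,-4,-1],
    [-2,-8,-2],
    [-2,-10,-3],
    [-2,-10,-3],
    [-2,-10,-3]
  ],
  "twist": [
    [0,0,0],
    [0,0,0],
    [0,0,0],
    [0,0,0],
    [0,0,0]
  ],
  "grip": [1,1,1,1,1]
}}

```text
time: 2.35
ee_pos: [0.4085, -0.1391, 0.3008]
ee_rot: [180.0, -0.0, 160.2]
force: [0.3, 0.8, 1.1]
grip_width: 0.0883
grip_force: 0.0
```

```bash
python3 - <<'E'
from h import *
c=shot("wrist","pics/w2.png"); s=arm.get_state()
print(s["time"],s["ee_pos"],s["ee_rot"],s["joints"]); 
print(proj(c,[[.546,-.196,.06]]))
E
```

```text
2.4 [ 0.40861397 -0.13882181  0.30106699] [1.79979609e+02 1.32963967e-02 1.60271541e+02] [-3.45768732e+01  7.98126120e+00  8.69639155e+01  2.32036508e-02
  8.50471967e+01 -1.04850419e+02]
[[279.30863253 298.29112824]]
```

View pics/w2.png

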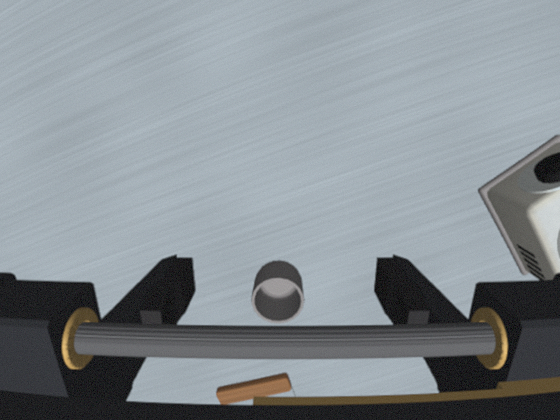

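The wrist view shows the cover's rim ellipse centred near (278,299). That matches the predicted (279,298).

```bash
cat >> h.py <<'E'
from scipy.spatial.transform import Rotation as Ro
def tool(psi,beta):  # heading psi, tilt beta from vertical (deg), + = pointing outwards; closing axis level, across psi
    p,b=np.radians([psi,beta]); u=np.array([np.cos(p),np.sin(p),0]); z=np.sin(b)*u-np.cos(b)*np.array([0,0,1.])
    y=-np.array([-np.sin(p),np.cos(p),0])*-1
    return np.c_[np.cross(y,z),y,z],u
def go(grasp,psi,beta,back=0,ref=None):
    R,u=tool(psi,beta); P=np.array(grasp)-R[:,2]*(.003+back)
    s=arm.get_state(); p0,R0=(s["ee_pos"],Ro.from_euler("xyz",s["ee_rot"],degrees=True)) if ref is None else ref
    rv=(Ro.from_matrix(R)*R0.inv()).as_rotvec(); d=(P-p0)*100
    print("d cm",np.round(d,2),"rv",np.round(rv,3),"rows",max(np.linalg.norm(d)/5,np.linalg.norm(rv)/.15)); return P,Ro.from_matrix(R)
E
python3 - <<'E'
from h import *
c=shot("wrist"); p=plane(c,[(278,299)],.06)[0]; print(p)
psi=np.degrees(np.arctan2(p[1],p[0])-np.arcsin(.1175/np.hypot(*p[:2]))); print(psi)
R,u=tool(psi,0); print(np.round(R,2), np.round(Ro.from_euler("xyz",arm.get_state()["ee_rot"],degrees=True).as_matrix(),2))
p[2]=.038
r=go(p,psi,45,.09); go(p,psi,45,0,r)
E
```

```text
[ 0.54700658 -0.19772731  0.06      ]
-31.528169868774043
[[-0.85  0.52  0.  ]
 [ 0.52  0.85 -0.  ]
 [-0.    0.   -1.  ]] [[-0.94  0.34  0.  ]
 [ 0.34  0.94 -0.  ]
 [-0.    0.   -1.  ]]
d cm [  8.23  -2.46 -19.74] rv [-0.34  -0.709 -0.196] rows 5.4007235611943
d cm [ 5.42 -3.33 -6.36] rv [0. 0. 0.] rows 1.7999999999999994
```

>>> {"name": "apply_moves", "arguments": {
  "delta_pos": [
    [1.4,-0.4,-3.3],
    [2.8,-0.8,-6.6],
    [4.1,-1.2,-9.9],
    [5.5,-1.6,-13.2],
    [6.9,-2.0,-16.5]
  ],
  "twist": [
    [-0.057,-0.118,-0.033],
    [-0.113,-0.236,-0.065],
    [-0.17,-0.354,-0.098],
    [-0.227,-0.473,-0.131],
    [-0.283,-0.591,-0.163]
  ],
  "grip": [1,1,1,1,1]
}}

```text
time: 2.95
ee_pos: [0.4729, -0.157, 0.1524]
ee_rot: [-179.1, 30.7, 152.9]
force: [0.7, -1.3, -0.3]
grip_width: 0.0881
grip_force: 0.0
```

>>> {"name": "apply_moves", "arguments": {
  "delta_pos": [
    [1.35,-0.4,-3.2],
    [1.35,-0.4,-3.2]
  ],
  "twist": [
    [-0.057,-0.118,-0.033],
    [-0.057,-0.118,-0.033]
  ],
  "grip": [1,1]
}}

```text
time: 3.15
ee_pos: [0.4896, -0.162, 0.1325]
ee_rot: [-179.7, 36.0, 150.8]
force: [0.4, -0.6, 1.1]
grip_width: 0.0884
grip_force: 0.0
```

```bash
python3 - <<'E'
from h import *
from scipy.optimize import least_squares
s=arm.get_state();print(s["time"],s["ee_pos"],s["ee_rot"],s["joints"],s["force"])
r=go([.547,-.1977,.038],-31.5,45,0)
D=[((.1284,.5346,.2602),(21.835,74.379,83.858)),((.43335,.17903,.38192),(9.78,71.623,98.457)),((.4086,-.1388,.30107),(7.98,86.964,85.047)),(tuple(s["ee_pos"]),tuple(s["joints"][[1,2,4]]))]
def f(x):
    e=[]
    for p,q in D:
        a,b,g=np.radians([q[0],q[0]+q[1],sum(q)])
        rp=np.sqrt(p[0]**2+p[1]**2-.1175**2)
        e+=[x[0]+x[2]*np.sin(a)+x[3]*np.sin(b+x[4])+x[5]*np.sin(g)-rp,x[1]+x[2]*np.cos(a)+x[3]*np.cos(b+x[4])+x[5]*np.cos(g)-p[2]]
    return e
o=least_squares(f,[0,.3,.4,.4,0,.25]);print(np.round(o.x,3),o.cost)
c=shot("wrist","pics/w3.png"); print(proj(c,[[.547,-.1977,.06]]))
E
```

```text
3.15 [ 0.48962094 -0.16197299  0.13252713] [-179.70742148   36.01799724  150.77033503] [ -32.11245254   20.16433917  113.67867002    7.90006863   10.25689176
 -100.10742678] [ 0.42613903 -0.57344498  1.14638311]
d cm [ 5.56 -3.46 -9.24] rv [-0.076 -0.137 -0.036] rows 2.2649808035162367
[-0.     0.132  0.537  0.365  0.284  0.23 ] 4.805169318644368e-10
[[282.05694534 237.69169473]]
```

View pics/w3.png

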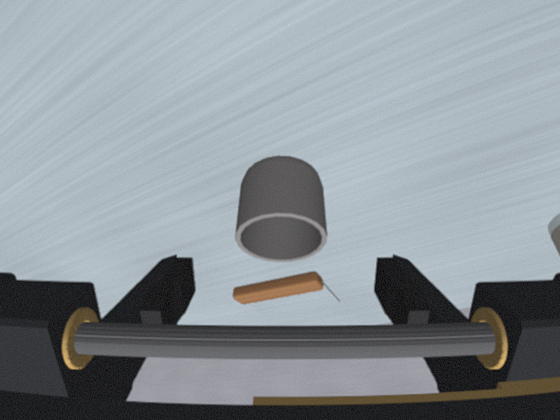

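The wrist view shows the cover upright, with its rim at about (282,237), on target. J5 is at its limit, so I'm using the fitted arm model to choose tilts.

```bash
cat >> h.py <<'E'
def ik(rp,z,beta):  # TCP in arm plane -> q2,q3,q5
    L2,L3,dl,L=.537,.365,.284,.23; b=np.radians(beta)
    x,y=rp-L*np.sin(b),z+L*np.cos(b)-.132; D=np.hypot(x,y)
    ce=(D*D-L2*L2-L3*L3)/(2*L2*L3)
    if abs(ce)>1: return None
    e=np.arccos(ce); q2=np.arctan2(x,y)-np.arctan2(L3*np.sin(e),L2+L3*np.cos(e)); q3=e-dl
    q2,q3=np.degrees([q2,q3]); return np.round([q2,q3,180-beta-q2-q3],0)
E
python3 - <<'E'
from h import *
for z in(.04,.15):
  for rp in (.45,.57,.65,.7,.75):
    print(z,rp,[(b,ik(rp,z,b)[2] if ik(rp,z,b) is not None else None, ) for b in(-60,-45,-30,-15,0,15,30,45,60)])
print(ik(.57,.143,-40),ik(.57,.038,30))
E
```

```text
0.04 0.45 [(-60, np.float64(113.0)), (-45, np.float64(98.0)), (-30, np.float64(82.0)), (-15, np.float64(64.0)), (0, np.float64(44.0)), (15, np.float64(22.0)), (30, np.float64(-3.0)), (45, np.float64(-33.0)), (60, np.float64(-68.0))]
0.04 0.57 [(-60, np.float64(129.0)), (-45, np.float64(113.0)), (-30, np.float64(95.0)), (-15, np.float64(76.0)), (0, np.float64(56.0)), (15, np.float64(34.0)), (30, np.float64(10.0)), (45, np.float64(-16.0)), (60, np.float64(-44.0))]
0.04 0.65 [(-60, np.float64(144.0)), (-45, np.float64(125.0)), (-30, np.float64(106.0)), (-15, np.float64(86.0)), (0, np.float64(64.0)), (15, np.float64(42.0)), (30, np.float64(19.0)), (45, np.float64(-6.0)), (60, np.float64(-32.0))]
0.04 0.7 [(-60, np.float64(163.0)), (-45, np.float64(136.0)), (-30, np.float64(114.0)), (-15, np.float64(92.0)), (0, np.float64(70.0)), (15, np.float64(48.0)), (30, np.float64(24.0)), (45, np.float64(-1.0)), (60, np.float64(-26.0))]
0.04 0.75 [(-60, None), (-45, None), (-30, np.float64(125.0)), (-15, np.float64(100.0)), (0, np.float64(77.0)), (15, np.float64(53.0)), (30, np.float64(29.0)), (45, n
[... 503 characters left out ...]
0))]
0.15 0.65 [(-60, np.float64(154.0)), (-45, np.float64(136.0)), (-30, np.float64(117.0)), (-15, np.float64(98.0)), (0, np.float64(78.0)), (15, np.float64(56.0)), (30, np.float64(33.0)), (45, np.float64(9.0)), (60, np.float64(-16.0))]
0.15 0.7 [(-60, None), (-45, np.float64(148.0)), (-30, np.float64(126.0)), (-15, np.float64(104.0)), (0, np.float64(83.0)), (15, np.float64(61.0)), (30, np.float64(38.0)), (45, np.float64(14.0)), (60, np.float64(-11.0))]
0.15 0.75 [(-60, None), (-45, None), (-30, np.float64(140.0)), (-15, np.float64(113.0)), (0, np.float64(89.0)), (15, np.float64(66.0)), (30, np.float64(42.0)), (45, np.float64(18.0)), (60, np.float64(-7.0))]
[ 48.  55. 118.] [ 35. 105.  10.]
```

```bash
python3 - <<'E'
from h import *
p=np.array([.547,-.1977,.038]);psi=-31.5
r=go(p+[0,0,.13],psi,0,0)
r=go(p,psi,-60,.10,r)
r=go(p,psi,-60,0,r)
R,u=tool(psi,0); print(u)
print(ik(.57+.09,.09,-60),ik(.57,.038,-60))
E
```

```text
d cm [ 5.56 -3.39  3.54] rv [ 0.329  0.548 -0.037] rows 4.2663402005960585
d cm [ 7.61 -4.66 -8.15] rv [ 0.547  0.893 -0.   ] rows 6.981317007977319
d cm [-7.38  4.52 -5.  ] rv [0. 0. 0.] rows 1.9999999999999993
[ 0.85264016 -0.52249856  0.        ]
[ 71.  19. 150.] [ 63.  48. 129.]
```

>>> {"name": "apply_moves", "arguments": {
  "delta_pos": [
    [0,0,3.5],
    [1.4,-0.8,3.5],
    [2.8,-1.7,3.5],
    [4.2,-2.5,3.5],
    [5.6,-3.4,3.5]
  ],
  "twist": [
    [0.07,0.12,-0.01],
    [0.14,0.24,-0.02],
    [0.21,0.36,-0.03],
    [0.27,0.47,-0.04],
    [0.33,0.55,-0.04]
  ],
  "grip": [1,1,1,1,1]
}}

```text
time: 3.7
ee_pos: [0.5488, -0.1993, 0.1751]
ee_rot: [-179.8, 0.5, 148.3]
force: [0.7, 0.5, -0.4]
grip_width: 0.0878
grip_force: 0.0
```

>>> {"name": "apply_moves", "arguments": {
  "delta_pos": [
    [1.5,-0.9,0],
    [3,-1.9,0],
    [4.5,-2.8,-1],
    [6,-3.7,-3],
    [7.6,-4.7,-5]
  ],
  "twist": [
    [0.078,0.127,0],
    [0.156,0.255,0],
    [0.234,0.382,0],
    [0.312,0.51,0],
    [0.39,0.637,0]
  ],
  "grip": [1,1,1,1,1]
}}

```text
time: 4.2
ee_pos: [0.6246, -0.2464, 0.1238]
ee_rot: [-179.5, -42.3, 148.1]
force: [0.8, 0.4, 0.4]
grip_width: 0.0883
grip_force: 0.0
```

```bash
python3 - <<'E'
from h import *
p=np.array([.547,-.1977,.038]);psi=-31.5
s=arm.get_state();print(s["time"],s["ee_pos"],s["ee_rot"],s["joints"])
r=go(p,psi,-60,.10)
E
```

```text
4.2 [ 0.62456753 -0.24643744  0.12376446] [-179.49577024  -42.29024914  148.1236389 ] [-31.52023719  59.96237526  30.6069661   -0.35450385 131.72213052
 -89.97248747]
d cm [-0.15  0.21 -3.43] rv [ 0.167  0.26  -0.   ] rows 2.060938397387943
```

>>> {"name": "apply_moves", "arguments": {
  "delta_pos": [
    [0,0.1,-1.2],
    [-0.1,0.2,-2.4],
    [-0.15,0.2,-3.4],
    [-0.15,0.2,-3.4]
  ],
  "twist": [
    [0.07,0.11,0],
    [0.12,0.2,0],
    [0.167,0.26,0],
    [0.167,0.26,0]
  ],
  "grip": [1,1,1,1]
}}

```text
time: 4.6
ee_pos: [0.6218, -0.2438, 0.0848]
ee_rot: [180.0, -60.3, 148.5]
force: [-0.8, -1.0, 0.0]
grip_width: 0.0882
grip_force: 0.0
```

>>> {"name": "apply_moves", "arguments": {
  "delta_pos": [
    [-1.9,1.1,-1.2],
    [-3.7,2.3,-2.5],
    [-5.6,3.4,-3.8],
    [-7.4,4.5,-5],
    [-7.4,4.5,-5]
  ],
  "twist": [
    [0,0,0],
    [0,0,0],
    [0,0,0],
    [0,0,0],
    [0,0,0]
  ],
  "grip": [1,1,1,1,1]
}}

```text
time: 5.1
ee_pos: [0.5468, -0.198, 0.0386]
ee_rot: [180.0, -60.0, 148.6]
force: [-0.1, 1.1, 0.8]
grip_width: 0.088
grip_force: 0.0
```

```bash
python3 - <<'E'
from h import *
p=np.array([.547,-.1977,.038]);psi=-31.5
s=arm.get_state();print(s["time"],s["ee_pos"],s["ee_rot"],s["force"],s["joints"])
r=go(p,psi,-60,0)
shot("side","pics/s2.png")
cv2.imwrite("pics/s2c.png",cv2.resize(cv2.imread("pics/s2.png")[180:340,180:400],None,fx=3,fy=3))
E
```

```text
5.1 [ 0.54675939 -0.19796989  0.03864339] [179.9751493  -60.01851734 148.55483302] [-0.07914287  1.09226294  0.82410981] [-3.15392808e+01  6.27686789e+01  4.85034404e+01 -7.26602060e-02
  1.28746362e+02 -9.00925067e+01]
d cm [ 0.25 -0.11  0.09] rv [-0.    -0.    -0.001] rows 0.0563836422975663
```

View pics/s2c.png

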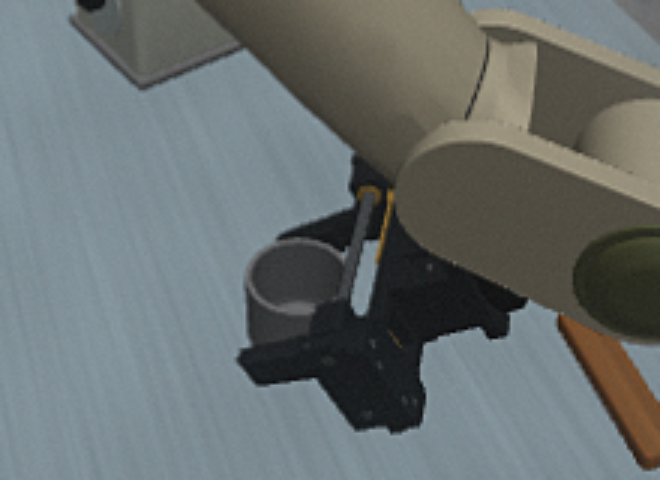

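The crop shows the fingers straddling the standing cover, with the scraper clear of the hand. Closing the gripper.

>>> {"name": "apply_moves", "arguments": {
  "delta_pos": [
    [0,0,0],
    [0,0,0],
    [0,0,0],
    [0,0,0],
    [0,0,0]
  ],
  "twist": [
    [0,0,0],
    [0,0,0],
    [0,0,0],
    [0,0,0],
    [0,0,0]
  ],
  "grip": [0.6,0.6,0.6,0.6,0.6],
  "force": 30
}}

```text
time: 5.65
ee_pos: [0.5477, -0.1992, 0.0373]
ee_rot: [179.9, -60.2, 148.6]
force: [1.9, -1.5, 3.6]
grip_width: 0.064
grip_force: 29.6
```

>>> {"name": "apply_moves", "arguments": {
  "delta_pos": [
    [0,0,0],
    [0,0,2],
    [0,0,4],
    [0,0,7],
    [0,0,10]
  ],
  "twist": [
    [0,0,0],
    [0,0,0],
    [0,0,0],
    [0,0,0],
    [0,0,0]
  ],
  "grip": [0.6,0.6,0.6,0.6,0.6]
}}

```text
time: 6.15
ee_pos: [0.5473, -0.1989, 0.1396]
ee_rot: [179.9, -60.2, 148.6]
force: [1.1, -1.1, 0.4]
grip_width: 0.0642
grip_force: 29.7
```

```bash
python3 - <<'E'
from h import *
# lay at psi2, rp .62
psi=-25.; a=np.radians(psi); u=np.array([np.cos(a),np.sin(a),0]); n=np.array([-u[1],u[0],0])
# TCP on arm plane: grasp offset .1175 to the left
rp=.62; g=rp*u+.1175*n; g[2]=.035; print(g, ik(rp,.037,30), ik(rp,.036,-60),ik(rp+.1,.09,-60))
s=arm.get_state();print(s["time"],s["ee_pos"],s["grip_width"],s["grip_force"])
r=go(g+[0,0,.08],psi,30)
E
```

```text
[ 0.61156847 -0.15553216  0.035     ] [38. 97. 15.] [ 69.  34. 137.] None
6.15 [ 0.54731591 -0.1988688   0.13956384] 0.0642139007425821 29.71816772949751
d cm [ 6.29  4.4  -2.2 ] rv [-0.746 -1.387  0.089] rows 10.515429295547863
```

```bash
python3 - <<'E'
from h import *
psi=-22.; a=np.radians(psi); u=np.array([np.cos(a),np.sin(a),0]); n=np.array([-u[1],u[0],0])
rp=.58; g=rp*u+.1175*n; g[2]=.035; print(g, ik(rp,.037,29), ik(rp,.036,-60),ik(rp+.09,.09,-60))
r=go(g+[0,0,.06],psi,29)
go(g,psi,29,0,r)
E
```

```text
[ 0.58178291 -0.10832772  0.035     ] [ 36. 103.  12.] [ 64.  45. 130.] [ 73.  14. 153.]
d cm [ 3.31  9.11 -4.19] rv [-0.702 -1.391  0.131] rows 10.424030887878246
d cm [ 0.  0. -6.] rv [0. 0. 0.] rows 1.2
```

>>> {"name": "apply_moves", "arguments": {
  "delta_pos": [
    [0.3,0.9,0],
    [0.6,1.8,0],
    [0.9,2.7,0],
    [1.2,3.6,0],
    [1.5,4.5,0]
  ],
  "twist": [
    [-0.064,-0.126,0.012],
    [-0.128,-0.253,0.024],
    [-0.191,-0.379,0.036],
    [-0.255,-0.506,0.048],
    [-0.319,-0.632,0.06]
  ],
  "grip": [0.6,0.6,0.6,0.6,0.6]
}}

```text
time: 6.65
ee_pos: [0.5627, -0.1537, 0.1392]
ee_rot: [177.9, -19.2, 153.5]
force: [0.7, -0.1, -1.1]
grip_width: 0.0644
grip_force: 29.7
```

>>> {"name": "apply_moves", "arguments": {
  "delta_pos": [
    [0.3,0.9,0],
    [0.6,1.8,0],
    [0.9,2.7,-1],
    [1.2,3.6,-2],
    [1.5,4.5,-3]
  ],
  "twist": [
    [-0.064,-0.126,0.012],
    [-0.128,-0.253,0.024],
    [-0.191,-0.379,0.036],
    [-0.255,-0.506,0.048],
    [-0.319,-0.632,0.06]
  ],
  "grip": [0.6,0.6,0.6,0.6,0.6]
}}

```text
time: 7.15
ee_pos: [0.5773, -0.1089, 0.1096]
ee_rot: [179.3, 20.9, 157.1]
force: [1.1, -0.3, -0.1]
grip_width: 0.0642
grip_force: 29.8
```

```bash
python3 - <<'E'
from h import *
s=arm.get_state();print(s["time"],s["ee_pos"],s["ee_rot"],s["grip_width"],s["grip_force"],s["joints"])
g=np.array([.5818,-.1083,.035])
go(g+[0,0,.03],-22,29); go(g,-22,29)
E
```

```text
7.15 [ 0.57729441 -0.10892859  0.10956146] [179.34859297  20.88092641 157.10833852] 0.06416534101266495 29.754918980423213 [-22.41334527  28.64077054  94.69645839   0.82253001  35.78022911
 -90.22038899]
d cm [ 0.32  0.12 -4.19] rv [-0.064 -0.127  0.011] rows 0.9498927845918778
d cm [ 0.32  0.12 -7.19] rv [-0.064 -0.127  0.011] rows 1.4403280813839892
```

>>> {"name": "apply_moves", "arguments": {
  "delta_pos": [
    [0.15,0,-2],
    [0.3,0.1,-4],
    [0.3,0.1,-5.5],
    [0.3,0.1,-6.2],
    [0.3,0.1,-6.6]
  ],
  "twist": [
    [-0.032,-0.063,0.005],
    [-0.064,-0.127,0.011],
    [-0.064,-0.127,0.011],
    [-0.064,-0.127,0.011],
    [-0.064,-0.127,0.011]
  ],
  "grip": [0.6,0.6,0.6,0.6,0.6]
}}

```text
time: 7.65
ee_pos: [0.5806, -0.1086, 0.0419]
ee_rot: [-180.0, 28.6, 158.0]
force: [-0.9, -0.5, -0.9]
grip_width: 0.0639
grip_force: 29.8
```

>>> {"name": "apply_moves", "arguments": {
  "delta_pos": [
    [0,0,-0.2],
    [0,0,-0.4],
    [0,0,-0.6],
    [0,0,-0.6]
  ],
  "twist": [
    [0,0,0],
    [0,0,0],
    [0,0,0],
    [0,0,0]
  ],
  "grip": [0.6,0.6,0.6,0.6]
}}

```text
time: 8.05
ee_pos: [0.5804, -0.1085, 0.0354]
ee_rot: [-180.0, 28.5, 158.0]
force: [0.2, 0.0, -1.6]
grip_width: 0.0639
grip_force: 29.8
```

```bash
python3 - <<'E'
from h import *
s=arm.get_state();print(s["time"],s["ee_pos"],s["ee_rot"],s["force"],s["joints"])
c=shot("scene"); cv2.imwrite("pics/sc3.png",cv2.resize(c["image"][120:280,180:380,::-1],None,fx=3,fy=3,interpolation=cv2.INTER_CUBIC))
E
```

```text
8.05 [ 0.58035791 -0.10847387  0.03540254] [-179.99695496   28.53285566  157.9680162 ] [ 0.19770907  0.0275952  -1.64892282] [-2.20727474e+01  3.56937394e+01  1.02639045e+02  7.22870408e-02
  1.31343744e+01 -9.01062085e+01]
```

View pics/sc3.png

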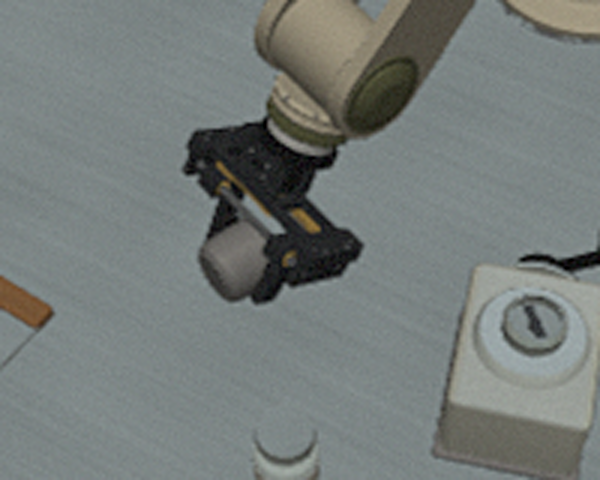

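The crop shows the cover held on its side with its closed end outwards, just at the bench. Releasing it and backing off along the tool axis.

>>> {"name": "apply_moves", "arguments": {
  "delta_pos": [
    [0,0,-0.1],
    [0,0,-0.1],
    [0,0,-0.1],
    [0,0,-0.1],
    [0,0,-0.1]
  ],
  "twist": [
    [0,0,0],
    [0,0,0],
    [0,0,0],
    [0,0,0],
    [0,0,0]
  ],
  "grip": [0.6,0.74,0.77,0.8,0.84]
}}

```text
time: 8.6
ee_pos: [0.5804, -0.1084, 0.0344]
ee_rot: [-180.0, 28.5, 158.0]
force: [0.4, -0.5, -0.7]
grip_width: 0.0737
grip_force: 0.0
```

>>> {"name": "apply_moves", "arguments": {
  "delta_pos": [
    [0,0,0],
    [0,0,0],
    [-1,0.4,2],
    [-2.4,1,4.6],
    [-4,1.6,7.5]
  ],
  "twist": [
    [0,0,0],
    [0,0,0],
    [0,0,0],
    [0,0,0],
    [0,0,0]
  ],
  "grip": [0.9,1,1,1,1]
}}

```text
time: 9.1
ee_pos: [0.5397, -0.0922, 0.1096]
ee_rot: [-180.0, 28.5, 158.0]
force: [0.4, -0.8, 0.0]
grip_width: 0.0881
grip_force: 0.0
```

```bash
python3 - <<'E'
from h import *
s=arm.get_state();print(s["time"],s["ee_pos"],s["ee_rot"],s["force"],s["grip_width"])
c=shot("wrist","pics/w4.png"); print(proj(c,[[.581,-.108,.033]]))
E
```

```text
9.1 [ 0.53970673 -0.09223857  0.10962421] [-179.99784314   28.45828308  157.96339132] [ 0.3895421  -0.76555025  0.00637907] 0.08806183676839067
[[287.32084414 230.03674663]]
```

View pics/w4.png

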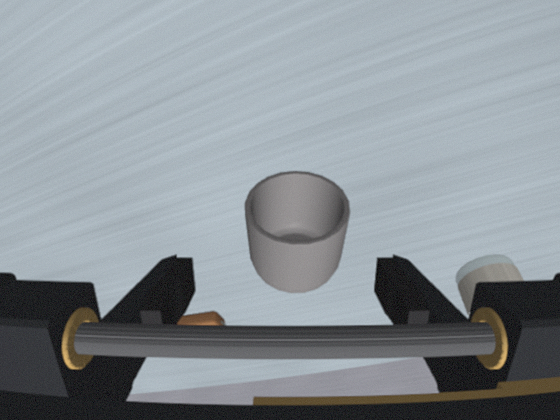

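The wrist view shows the cover lying on its side. Its mouth ellipse is centred near (297,211) and its closed end near (295,285), about 10 px right of the prediction. I'll check that it is at rest and get its axis.

```bash
python3 - <<'E'
from h import *
def m(c):
    im=c["image"].astype(int); d=(im[...,2]-im[...,0]); g=cv2.cvtColor(c["image"],cv2.COLOR_RGB2GRAY)
    k=((d<12)&(g<190)).astype(np.uint8)*255; k[:150]=0;k[300:]=0;k[:,:200]=0;k[:,380:]=0
    k=cv2.morphologyEx(k,cv2.MORPH_CLOSE,np.ones((5,5)))
    n,l,st,ce=cv2.connectedComponentsWithStats(k); i=1+np.argmax(st[1:,4]); return l==i,st[i]
a=cv2.cvtColor(cv2.imread("pics/w4.png"),cv2.COLOR_BGR2RGB)
print(m({"image":a})[1])
c=shot("wrist"); k,st=m(c); print(st)
ys=[y for y in range(210,st[1]+st[3]-15,8)]
for y in ys:
    x=np.where(k[y])[0]; print(y,x.min(),x.max(),(x.min()+x.max())/2)
print("mouth",plane(c,[(297.5,211)],.033)); 
print(proj(c,[[.581,-.108,.033]]))
R,u=tool(-22,0);g=np.array([.5818,-.1083,.033])
print("pred mouth,closed",g-u*.024,g+u*.036,proj(c,[g-u*.024,g+u*.036]))
E
```

```text
[  245   171   105   122 10384]
[  245   168   104   121 10079]
210 245 347 296.0
218 246 346 296.0
226 247 344 295.5
234 248 342 295.0
242 248 341 294.5
250 250 339 294.5
258 252 337 294.5
266 256 333 294.5
mouth [[ 0.5700289 -0.0960107  0.033    ]]
[[286.61500926 225.95557108]]
pred mouth,closed [ 0.55954759 -0.09930944  0.033     ] [ 0.61517862 -0.12178584  0.033     ] [[286.88140885 201.66171017]
 [286.3326625  258.06683143]]
```

```bash
python3 - <<'E'
from h import *
R,u=tool(-22,0);n=np.array([-u[1],u[0],0]);g=np.array([.5818,-.1083,.033])+n*.006+u*.0095
print(g); psi=np.degrees(np.arctan2(g[1],g[0])-np.arcsin(.1175/np.hypot(*g[:2]))); print(psi,np.hypot(*g[:2]))
r=go(g+[0,0,.14],-22,0); r=go(g,-22,-60,.085,r); go(g,-22,-60,0,r)
print(ik(.665,.08,-60))
E
```

```text
[ 0.59285589 -0.10629566  0.033     ]
-21.414338944150998 0.6023096122490672
d cm [ 5.29 -1.42  6.37] rv [0.188 0.466 0.   ] rows 3.3479673891216817
d cm [ 7.07 -2.85 -9.9 ] rv [0.392 0.971 0.   ] rows 6.981317007977318
d cm [-6.83  2.76 -4.25] rv [0. 0. 0.] rows 1.700000000000001
[ 73.  17. 151.]
```

>>> {"name": "apply_moves", "arguments": {
  "delta_pos": [
    [0,0,3],
    [1.5,-0.4,6],
    [3.2,-0.9,6.4],
    [5,-1.4,6.4],
    [5.3,-1.4,6.4]
  ],
  "twist": [
    [0.047,0.116,0],
    [0.094,0.233,0],
    [0.141,0.35,0],
    [0.188,0.466,0],
    [0.188,0.466,0]
  ],
  "grip": [1,1,1,1,1]
}}

```text
time: 9.7
ee_pos: [0.5959, -0.1078, 0.1732]
ee_rot: [-180.0, -0.4, 157.9]
force: [-0.8, 0.3, -0.6]
grip_width: 0.0881
grip_force: 0.0
```

>>> {"name": "apply_moves", "arguments": {
  "delta_pos": [
    [1.5,-0.6,0],
    [3,-1.2,0],
    [4.5,-1.8,-1],
    [6,-2.4,-3],
    [7.1,-2.8,-5]
  ],
  "twist": [
    [0.056,0.139,0],
    [0.112,0.278,0],
    [0.168,0.416,0],
    [0.224,0.555,0],
    [0.28,0.693,0]
  ],
  "grip": [1,1,1,1,1]
}}

```text
time: 10.2
ee_pos: [0.6651, -0.1351, 0.1217]
ee_rot: [-179.9, -43.4, 157.9]
force: [0.3, -0.2, -0.0]
grip_width: 0.0882
grip_force: 0.0
```

>>> {"name": "apply_moves", "arguments": {
  "delta_pos": [
    [0,0,-2.5],
    [0,0,-4.9],
    [0,0,-4.9],
    [0,0,-4.9]
  ],
  "twist": [
    [0.056,0.139,0],
    [0.112,0.278,0],
    [0.112,0.278,0],
    [0.112,0.278,0]
  ],
  "grip": [1,1,1,1]
}}

```text
time: 10.6
ee_pos: [0.6644, -0.1345, 0.0726]
ee_rot: [-179.9, -60.2, 157.9]
force: [-0.5, -0.7, 1.1]
grip_width: 0.088
grip_force: 0.0
```

```bash
python3 - <<'E'
from h import *
s=arm.get_state();print(s["time"],s["ee_pos"],s["ee_rot"],s["joints"])
g=np.array([.5929,-.1063,.033]); go(g,-22,-60,.085); go(g,-22,-60)
c=shot("wrist","pics/w5.png")
R,u=tool(-22,0); print(proj(c,[g-u*.03,g+u*.03,g+u*.03+[0,0,.025]]))
E
```

```text
10.6 [ 0.66439567 -0.13449471  0.07264082] [-179.88720284  -60.16962491  157.91605791] [-21.54647631  73.03967281  16.58255206   0.71879669 150.54490798
 -89.10675018]
d cm [-0.08 -0.04  0.44] rv [-0.    -0.003 -0.   ] rows 0.08904984423569351
d cm [-6.91  2.72 -3.81] rv [-0.    -0.003 -0.   ] rows 1.669576232668756
[[285.7007513  192.4874216 ]
 [285.82205795 261.2905464 ]
 [285.95216749 235.22135076]]
```

View pics/w5.png

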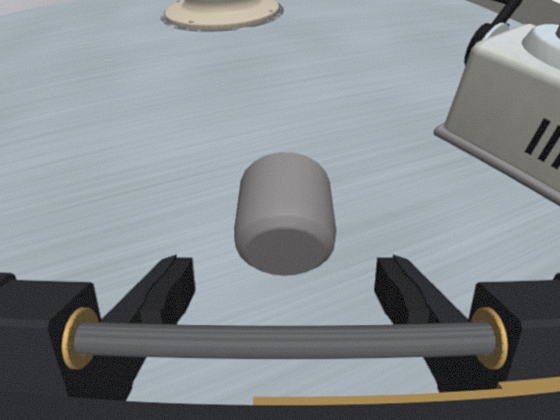

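The wrist view shows the cover lined up with the hand at column 285. Its closed end is at about (285,252), some 6 mm nearer the base than planned, so I reach 6 mm further.

>>> {"name": "apply_moves", "arguments": {
  "delta_pos": [
    [-2,0.8,-0.9],
    [-4,1.6,-2],
    [-6,2.3,-3.1],
    [-7.5,2.9,-3.8],
    [-7.5,2.9,-3.8]
  ],
  "twist": [
    [0,0,0],
    [0,0,0],
    [0,0,0],
    [0,0,0],
    [0,0,0]
  ],
  "grip": [1,1,1,1,1]
}}

```text
time: 11.15
ee_pos: [0.5891, -0.1051, 0.0409]
ee_rot: [-179.9, -59.8, 158.0]
force: [0.1, 0.2, 0.3]
grip_width: 0.0881
grip_force: 0.0
```

>>> {"name": "apply_moves", "arguments": {
  "delta_pos": [
    [0,0,0],
    [0,0,0],
    [0,0,0],
    [0,0,0],
    [0,0,0]
  ],
  "twist": [
    [0,0,0],
    [0,0,0],
    [0,0,0],
    [0,0,0],
    [0,0,0]
  ],
  "grip": [0.6,0.6,0.6,0.6,0.6],
  "force": 30
}}

```text
time: 11.65
ee_pos: [0.59, -0.1057, 0.0373]
ee_rot: [-179.9, -60.2, 157.9]
force: [4.0, -0.9, 6.2]
grip_width: 0.0662
grip_force: 30.0
```

>>> {"name": "apply_moves", "arguments": {
  "delta_pos": [
    [0,0,1],
    [0,0,3],
    [0,0,6],
    [0,0,10],
    [0,0,14]
  ],
  "twist": [
    [0,0,0],
    [0,0,0],
    [0,0,0],
    [0,0,0],
    [0,0,0]
  ],
  "grip": [0.6,0.6,0.6,0.6,0.6]
}}

```text
time: 12.15
ee_pos: [0.5892, -0.1054, 0.179]
ee_rot: [-179.9, -60.2, 157.9]
force: [-0.6, -0.1, -0.6]
grip_width: 0.0661
grip_force: 30.0
```

```bash
python3 - <<'E'
from h import *
s=arm.get_state();print(s["time"],s["ee_pos"],s["ee_rot"],s["grip_width"],s["joints"])
m=np.array([.569,.171,0]); psi=np.degrees(np.arctan2(m[1],m[0])-np.arcsin(.1175/np.hypot(*m[:2]))); print(psi)
print([ik(np.sqrt(m[0]**2+m[1]**2-.1175**2)-.16,z,30) for z in(.25,.3)])
v=m-.16*np.array([np.cos(np.radians(psi)),np.sin(np.radians(psi)),0])+[0,0,.26]
r=go(v,-10,30); go(v,psi,30,0,r)
E
```

```text
12.15 [ 0.58915969 -0.10539832  0.1790315 ] [-179.88994751  -60.22718093  157.92153035] 0.06610973930768135 [-21.5874289   56.09543702  39.61878118   0.54461881 144.51130059
 -89.31271674]
5.320665923154935
[array([  2., 109.,  39.]), array([ -2., 103.,  49.])]
d cm [-18.09  26.18   8.36] rv [-0.434 -1.516  0.165] rows 10.571426798722216
d cm [-0.   -0.04  0.  ] rv [ 0.    -0.     0.267] rows 1.7826404263810012
```

```bash
python3 - <<'E'
from h import *
r=go([.57,.17,.36],5.3,0)
E
```

```text
d cm [-1.92 27.54 18.4 ] rv [-0.153 -1.049  0.432] rows 7.632733746471667
```

>>> {"name": "apply_moves", "arguments": {
  "delta_pos": [
    [-0.2,3,3],
    [-0.5,6,6],
    [-0.7,9,9],
    [-1,13,12],
    [-1.2,17,15]
  ],
  "twist": [
    [-0.019,-0.131,0.054],
    [-0.038,-0.262,0.108],
    [-0.057,-0.393,0.162],
    [-0.076,-0.524,0.216],
    [-0.096,-0.656,0.27]
  ],
  "grip": [0.6,0.6,0.6,0.6,0.6]
}}

```text
time: 12.65
ee_pos: [0.5765, 0.0659, 0.3294]
ee_rot: [176.3, -22.1, 176.7]
force: [0.4, -0.3, 0.4]
grip_width: 0.0663
grip_force: 30.0
```

>>> {"name": "apply_moves", "arguments": {
  "delta_pos": [
    [-0.2,3.5,1.2],
    [-0.5,7,2.3],
    [-0.7,10.5,3.4],
    [-0.7,10.5,3.4],
    [-0.7,10.5,3.4]
  ],
  "twist": [
    [-0.019,-0.131,0.054],
    [-0.038,-0.262,0.108],
    [-0.057,-0.393,0.162],
    [-0.057,-0.393,0.162],
    [-0.057,-0.393,0.162]
  ],
  "grip": [0.6,0.6,0.6,0.6,0.6]
}}

```text
time: 13.15
ee_pos: [0.5692, 0.17, 0.3618]
ee_rot: [-180.0, -0.0, -174.6]
force: [1.0, -0.9, -0.6]
grip_width: 0.0662
grip_force: 30.0
```

```bash
python3 - <<'E'
from h import *
c=shot("wrist"); s=arm.get_state();print(s["time"],s["ee_pos"],s["ee_rot"],s["joints"],s["grip_width"])
q=proj(c,[[.569,.171,.135],[.579,.179,.135]]);print(q)
np.savez("pics/w6.npz",**{k:c[k] for k in c})
x,y=int(q[0,0]),int(q[0,1]); x0,y0=max(x-110,0),max(y-90,0); print(x0,y0)
cv2.imwrite("pics/w6.png",cv2.resize(c["image"][y0:y0+190,x0:x0+240,::-1],None,fx=3,fy=3,interpolation=cv2.INTER_CUBIC))
E
```

```text
13.2 [0.5698694  0.16907201 0.36073667] [-1.79993593e+02 -1.05919024e-01 -1.74721853e+02] [ 5.12666234e+00  2.40507488e+01  5.45699464e+01 -6.82374735e-03
  1.01485206e+02 -9.01528427e+01] 0.06600196467492235
[[286.27508381 183.43457283]
 [292.78313209 193.19450563]]
176 93
```

View pics/w6.png

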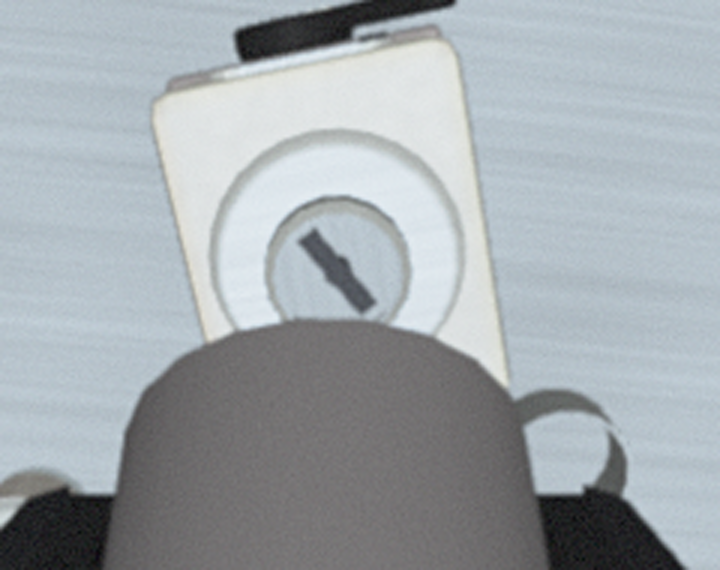

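The crop shows the mill bowl's circle centred at about (338,269), which is pixel (288.7,182.7), with the held cover below it. That used up my picture views (one over, in fact). The rest goes by numbers.

```bash
python3 - <<'E'
from h import *
c=dict(np.load("pics/w6.npz")); 
for z in(.127,.133): print(plane(c,[(288.7,182.7)],z))
# housing top edges in crop -> corners at z .102
k=lambda x,y:(176+x/3,93+y/3)
e=plane(c,[k(153,100),k(205,345),k(462,50),k(508,380)],.102)[:,:2]
print(e,[np.degrees(np.arctan2(*(b-a)[::-1])) for a,b in((e[0],e[1]),(e[2],e[3]))])
M=plane(c,[(288.7,182.7)],.13)[0]; M[2]=0
psi=np.degrees(np.arctan2(M[1],M[0])-np.arcsin(.1175/np.hypot(*M[:2]))); R,u=tool(psi,0)
print(psi); G=M-u*.0028+[0,0,.143]
r=go(G+[0,0,.07],psi,30); go(G+[0,0,.02],psi,30,0,r)
E
```

```text
[[0.56967973 0.17377174 0.127     ]]
[[0.56838942 0.17356369 0.133     ]]
[[0.51748266 0.09972684]
 [0.61066922 0.12499134]
 [0.48874957 0.21187469]
 [0.61380035 0.24725623]] [np.float64(15.169229369925608), np.float64(15.798193930185718)]
5.581416189831817
d cm [ -0.51   0.42 -14.51] rv [ 0.05  -0.523  0.005] rows 3.503158396927107
d cm [ 0.  0. -5.] rv [0. 0. 0.] rows 1.0000000000000004
```

>>> {"name": "apply_moves", "arguments": {
  "delta_pos": [
    [-0.1,0.1,-3.5],
    [-0.3,0.2,-7],
    [-0.4,0.3,-10.5],
    [-0.5,0.4,-14.5],
    [-0.5,0.4,-14.5]
  ],
  "twist": [
    [0.013,-0.135,0],
    [0.025,-0.27,0.002],
    [0.038,-0.4,0.004],
    [0.05,-0.523,0.005],
    [0.05,-0.523,0.005]
  ],
  "grip": [0.6,0.6,0.6,0.6,0.6]
}}

```text
time: 13.7
ee_pos: [0.5651, 0.1717, 0.2126]
ee_rot: [180.0, 30.0, -174.6]
force: [1.7, 0.1, -1.8]
grip_width: 0.0667
grip_force: 30.0
```

```bash
python3 - <<'E'
from h import *
s=arm.get_state();print(s["time"],s["ee_pos"],s["ee_rot"],s["force"],s["torque"],s["grip_width"])
M=np.array([.569,.1737,0]);R,u=tool(5.58,0);G=M-u*.0028+[0,0,.143]
go(G+[0,0,.024],5.58,30)
# held cover: silhouettes
for n in("side","scene"):
    c=shot(n); cv2.imwrite(f"pics/pl_{n}.png",c["image"][:,:,::-1])
    gp=s["ee_pos"]+.003*tool(5.58,30)[0][:,2]+u*.0028
    print(n,proj(c,[gp-[0,0,.028],gp+[0,0,.032],M+[0,0,.135]]).round(1).tolist())
    g=cv2.cvtColor(c["image"],cv2.COLOR_RGB2GRAY)
    x,y=proj(c,[gp+[0,0,.0]])[0].astype(int); print(g[y-30:y+30:4,x-32:x+33:4])
E
```

```text
13.7 [0.56510688 0.17173711 0.21262004] [ 179.99777807   30.02832289 -174.56834825] [ 1.68275161  0.09496015 -1.80388445] [ 0.05803647  0.26438259 -0.05171602] 0.0667000314591041
d cm [-0.04  0.15 -4.3 ] rv [-0.     0.     0.003] rows 0.8610285295977613
side [[235.5, 126.5], [233.8, 102.6], [236.6, 143.9]]
[[ 16  26  25  24  25  21  15 118 117 122 117 120 123 119 123 125 122]
 [ 57  25  25  21  20  22  25 134  17 128 118 120 121 121 123 123 123]
 [ 28  21  25  20  24  19  26  25  43  17 117 120 122 123 121 124 121]
 [ 17  30  22  30  22  27  30  57  24  24  41 121 119 122 122 123 126]
 [114  29  27  27  29  26  29  25  21  25  26 126 121 122 124 120 117]
 [124 126  79  28  28  24  27  23  25  28  28  13 116 116 117 118 118]
 [119 120  15  30  26  21  28  26  27  25  25  54 124 115 119 115 117]
 [116 116 119  15  23  25  23  27  26  33  54  47 127 118 117 124 118]
 [118 115 114 118  24  41  24  25  24  26  51  46 125 115 120 119 123]
 [115 114 115 116  99  22  26  53  28  20  27  46 120 118 118 118 120]
 [116 117 118 115 115  43  49  49  46  27  25  29 116 119 117 118 124]
 [117 122 1
[... 694 characters left out ...]
128 127  37  20  90 105 106 113 112 106 135  21  27  31  40]
 [131 129 124 132  27  29 100 105 110 109 111 109 118  39  30 122  59]
 [131 128 128 104  35  50 100 110 106 106 112 112  71  35  35 129 126]
 [132 126 127 150  23  53  62 107 114 115 107 105  37  36 113 132 131]
 [125 126 150 157 168  55  56  58  66  67  71  53  26  23 131 132 128]
 [128 127 152 156 163  59  59  63  65  62  62  58  37 115 129 130 124]
 [128 115 156 131 162  88  58  62  62  60  52 160  95 128 133 129 130]
 [127  95 157 160 161 131 127  56  57  65 153 155 158 118 132 132 130]
 [122 126 103 161 150 126 135  62 132 127 162 149 159 129 132 135 127]
 [130 152 115 160 164  99 125 112 119 122 164 161 151 132 129 129 131]]
```

>>> {"name": "apply_moves", "arguments": {
  "delta_pos": [
    [0,0.1,-1.5],
    [0,0.15,-3],
    [0,0.15,-4.2],
    [0,0.15,-4.2]
  ],
  "twist": [
    [0,0,0],
    [0,0,0],
    [0,0,0],
    [0,0,0]
  ],
  "grip": [0.6,0.6,0.6,0.6]
}}

```text
time: 14.2
ee_pos: [0.5664, 0.174, 0.1729]
ee_rot: [-180.0, 29.8, -174.5]
force: [1.1, -1.2, -0.8]
grip_width: 0.0665
grip_force: 30.0
```

>>> {"name": "apply_moves", "arguments": {
  "delta_pos": [
    [0,0,-0.2],
    [0,0,-0.4],
    [0,0,-0.6],
    [0,0,-0.8],
    [0,0,-0.8]
  ],
  "twist": [
    [0,0,0],
    [0,0,0],
    [0,0,0],
    [0,0,0],
    [0,0,0]
  ],
  "grip": [0.6,0.6,0.6,0.6,0.6]
}}

```text
time: 14.7
ee_pos: [0.5652, 0.1749, 0.1651]
ee_rot: [-180.0, 30.0, -174.4]
force: [-0.4, 0.1, -1.4]
grip_width: 0.0663
grip_force: 30.0
```

>>> {"name": "apply_moves", "arguments": {
  "delta_pos": [
    [0,-0.1,-0.1],
    [0,-0.1,-0.2],
    [0,-0.1,-0.3],
    [0,-0.1,-0.4],
    [0,-0.1,-0.4]
  ],
  "twist": [
    [0,0,0],
    [0,0,0],
    [0,0,0],
    [0,0,0],
    [0,0,0]
  ],
  "grip": [0.6,0.6,0.6,0.6,0.6]
}}

```text
time: 15.2
ee_pos: [0.5652, 0.174, 0.1611]
ee_rot: [180.0, 30.0, -174.4]
force: [0.2, 0.1, -0.4]
grip_width: 0.0664
grip_force: 30.0
```

>>> {"name": "apply_moves", "arguments": {
  "delta_pos": [
    [0,0,-0.1],
    [0,0,-0.2],
    [0,0,-0.3],
    [0,0,-0.4],
    [0,0,-0.4]
  ],
  "twist": [
    [0,0,0],
    [0,0,0],
    [0,0,0],
    [0,0,0],
    [0,0,0]
  ],
  "grip": [0.6,0.6,0.6,0.6,0.6]
}}

```text
time: 15.7
ee_pos: [0.5652, 0.174, 0.157]
ee_rot: [180.0, 30.0, -174.4]
force: [0.2, 0.1, -0.9]
grip_width: 0.0663
grip_force: 30.0
```

>>> {"name": "apply_moves", "arguments": {
  "delta_pos": [
    [0,0,-0.1],
    [0,0,-0.2],
    [0,0,-0.3],
    [0,0,-0.4],
    [0,0,-0.4]
  ],
  "twist": [
    [0,0,0],
    [0,0,0],
    [0,0,0],
    [0,0,0],
    [0,0,0]
  ],
  "grip": [0.6,0.6,0.6,0.6,0.6]
}}

```text
time: 16.2
ee_pos: [0.5652, 0.1739, 0.153]
ee_rot: [180.0, 30.0, -174.4]
force: [-0.2, 0.1, -1.3]
grip_width: 0.0662
grip_force: 30.0
```

>>> {"name": "apply_moves", "arguments": {
  "delta_pos": [
    [0,0,-0.1],
    [0,0,-0.2],
    [0,0,-0.3],
    [0,0,-0.4],
    [0,0,-0.4]
  ],
  "twist": [
    [0,0,0],
    [0,0,0],
    [0,0,0],
    [0,0,0],
    [0,0,0]
  ],
  "grip": [0.6,0.6,0.6,0.6,0.6]
}}

```text
time: 16.7
ee_pos: [0.5652, 0.1739, 0.149]
ee_rot: [180.0, 30.0, -174.4]
force: [0.3, 0.6, -1.7]
grip_width: 0.0662
grip_force: 30.0
```

>>> {"name": "apply_moves", "arguments": {
  "delta_pos": [
    [0,0,-0.1],
    [0,0,-0.2],
    [0,0,-0.2],
    [0,0,-0.2]
  ],
  "twist": [
    [0,0,0],
    [0,0,0],
    [0,0,0],
    [0,0,0]
  ],
  "grip": [0.6,0.6,0.6,0.6]
}}

```text
time: 17.1
ee_pos: [0.5657, 0.174, 0.1482]
ee_rot: [180.0, 30.2, -174.4]
force: [-1.7, -0.9, 4.4]
grip_width: 0.0663
grip_force: 30.0
```

>>> {"name": "apply_moves", "arguments": {
  "delta_pos": [
    [0,0,-0.1],
    [0,0,-0.2],
    [0,0,-0.2],
    [0,0,-0.2]
  ],
  "twist": [
    [0,0,0],
    [0,0,0],
    [0,0,0],
    [0,0,0]
  ],
  "grip": [0.6,0.6,0.6,0.6]
}}

```text
time: 17.5
ee_pos: [0.5666, 0.1742, 0.1479]
ee_rot: [180.0, 30.4, -174.4]
force: [-5.3, -1.3, 14.9]
grip_width: 0.0663
grip_force: 29.9
```

>>> {"name": "apply_moves", "arguments": {
  "delta_pos": [
    [0,0,0.2],
    [0,0,0.2],
    [0,0,0.2],
    [0,0,0.2],
    [0,0,0.2]
  ],
  "twist": [
    [0,0,0],
    [0,0,0],
    [0,0,0],
    [0,0,0],
    [0,0,0]
  ],
  "grip": [0.6,0.6,0.76,0.8,0.85]
}}

```text
time: 18.0
ee_pos: [0.5651, 0.1739, 0.1468]
ee_rot: [180.0, 30.0, -174.4]
force: [1.3, -0.6, -0.4]
grip_width: 0.0742
grip_force: 0.0
```

>>> {"name": "apply_moves", "arguments": {
  "delta_pos": [
    [0,0,0],
    [0,0,0],
    [0,0,0]
  ],
  "twist": [
    [0,0,0],
    [0,0,0],
    [0,0,0]
  ],
  "grip": [1,1,1]
}}

```text
time: 18.3
ee_pos: [0.5653, 0.174, 0.1471]
ee_rot: [180.0, 30.0, -174.4]
force: [-0.4, -0.2, -0.3]
grip_width: 0.0879
grip_force: 0.0
```

>>> {"name": "apply_moves", "arguments": {
  "delta_pos": [
    [-0.7,-0.1,1.2],
    [-1.7,-0.2,3],
    [-3,-0.3,5.2],
    [-4.5,-0.4,8],
    [-6,-0.6,11]
  ],
  "twist": [
    [0,0,0],
    [0,0,0],
    [0,0,0],
    [0,0,0],
    [0,0,0]
  ],
  "grip": [1,1,1,1,1]
}}

```text
time: 18.8
ee_pos: [0.504, 0.1679, 0.2587]
ee_rot: [180.0, 30.0, -174.4]
force: [0.1, -0.4, 0.5]
grip_width: 0.0879
grip_force: 0.0
```

```bash
python3 - <<'E'
from h import *
s=arm.get_state();print(s["time"],s["ee_pos"],s["ee_rot"],s["force"])
r=go([.49,.17,.33],5.6,0)
c=shot("scene","pics/sc4.png"); 
# cover in scene: grey plastic vs white mill; compare with predicted outline of seated cover
M=np.array([.569,.1737,0]); t=np.linspace(0,2*np.pi,8,endpoint=False)
for n in("scene","side"):
    c=shot(n); print(n,proj(c,[M+[0,0,.115],M+[0,0,.175]]).round(1).tolist())
    g=cv2.cvtColor(c["image"],cv2.COLOR_RGB2GRAY); x,y=proj(c,[M+[0,0,.15]])[0].astype(int); print(x,y); print(g[y-30:y+33:3,x-30:x+31:3])
E
```

```text
18.8 [0.50395168 0.16788952 0.25867494] [ 179.99621273   30.03213187 -174.39594092] [ 0.13476137 -0.4045385   0.50434785]
d cm [-1.4   0.21  7.43] rv [-0.051  0.522 -0.   ] rows 3.494397291105882
scene [[356.9, 228.7], [360.5, 214.9]]
358 220
[[129 128 132 132 136 129 129 135 134 131 130 131 128 124 125 126 128 130
  127 127 132]
 [132 130 129 124 136 136 126 128 126 135 132 132 129 132 130 127 127 130
  136 130 128]
 [126 126 130 132 128 125 133 131 131 130 132 137 131 130 129 129 130 123
   21  39 129]
 [130 128 126 124 130 126 130 127 129 133 132 126 126 131 132 133 133 104
   24  64 130]
 [129 127 127 126 128 125 127 130 132 130 131 133 134 133 131 136 138  71
   28  89 128]
 [126 130 128 129 131 130 132 127 129  41   2  27 105 128 110  17  22  20
   24 105 129]
 [127 128 127 126 138 142 131 129 144 112 105 110 104  28  19   7  36  84
   96 134 130]
 [127 125 126 117 156 154 155 134 106 110 108 106 107 113  79 140 131 132
  130 129 134]
 [127 125 132 126 154 157 163  83 109 108 107 112 108 107 107 129 138 132
  133 130 130]
 [126 125 124 147 157 158 129  99 107 111 110 111 110 10
[... 2228 characters left out ...]
4 112 118 117  54  45  50  50  50  47  51  50  45 149 137 148
   71  70  67]
 [113 111 116 112 113 150  94  44  52  50  50  51  47  50  45 137 162 146
  152 120  69]
 [112 109 134 154 150 157 124  44  48  50  48  47  49  47  33 158 151 128
  148 144 150]
 [161 151 151 147 118 137 155 130  36  41  42  45  46 122 161 149 124 110
  149 145 147]
 [144 154 150 150 127 109 121 150 154 163 160 159 150 146 132 125 114 145
  145 148 145]
 [ 89 144 149 150 152 121 115 121 127 135 140 137 134 125 124 117 146 143
  146 135 115]
 [ 53  55 151 150 153 154 149 133 120 123 124 131 128 137 147 149 137 123
  100  84  85]
 [ 23  22  68 149 149 151 150 149 151 149 146 149 150 142 126 106  89  85
   86  86  87]]
```

The cover is upright and centred in both views. A light press on its top with closed fingers will confirm how high it sits.

>>> {"name": "apply_moves", "arguments": {
  "delta_pos": [
    [1.5,0.1,0.5],
    [3,0.2,0.5],
    [5,0.4,0.5],
    [6.5,0.5,0.5],
    [6.5,0.5,0.5]
  ],
  "twist": [
    [-0.013,0.13,0],
    [-0.025,0.26,0],
    [-0.038,0.39,0],
    [-0.051,0.522,0],
    [-0.051,0.522,0]
  ],
  "grip": [0.5,0,0,0,0],
  "force": 30
}}

```text
time: 19.45
ee_pos: [0.5728, 0.1726, 0.2594]
ee_rot: [180.0, -0.3, -174.5]
force: [-0.4, -0.0, -1.2]
grip_width: 0.0506
grip_force: 0.0
```

>>> {"name": "apply_moves", "arguments": {
  "delta_pos": [
    [0,0,-2],
    [0,0,-4],
    [0,0,-5.2],
    [0,0,-5.4],
    [0,0,-5.6]
  ],
  "twist": [
    [0,0,0.05],
    [0,0,0.1],
    [0,0,0.17],
    [0,0,0.17],
    [0,0,0.17]
  ],
  "grip": [0,0,0,0,0]
}}

```text
time: 19.95
ee_pos: [0.5699, 0.173, 0.2062]
ee_rot: [180.0, 0.0, -164.8]
force: [-0.4, 0.2, -0.3]
grip_width: 0.0104
grip_force: 0.0
```

>>> {"name": "apply_moves", "arguments": {
  "delta_pos": [
    [0,0,-0.2],
    [0,0,-0.4],
    [0,0,-0.6],
    [0,0,-0.7]
  ],
  "twist": [
    [0,0,0],
    [0,0,0],
    [0,0,0],
    [0,0,0]
  ],
  "grip": [0,0,0,0]
}}

```text
time: 20.35
ee_pos: [0.5703, 0.173, 0.1992]
ee_rot: [180.0, 0.0, -164.7]
force: [-0.1, -0.5, -0.1]
grip_width: 0.0002
grip_force: 0.0
```

>>> {"name": "apply_moves", "arguments": {
  "delta_pos": [
    [0,0,-0.1],
    [0,0,-0.2],
    [0,0,-0.3],
    [0,0,-0.3]
  ],
  "twist": [
    [0,0,0],
    [0,0,0],
    [0,0,0],
    [0,0,0]
  ],
  "grip": [0,0,0,0]
}}

```text
time: 20.75
ee_pos: [0.5704, 0.173, 0.1974]
ee_rot: [-180.0, 0.1, -164.7]
force: [-2.2, -0.9, 7.0]
grip_width: 0.0007
grip_force: 3.9
```

```bash
python3 - <<'E'
from h import *
s=arm.get_state();print(s["time"],s["ee_pos"],s["ee_rot"],s["force"],s["joints"])
y=np.radians(15.7); ex=np.array([np.cos(y),np.sin(y),0]); ey=np.array([-np.sin(y),np.cos(y),0])
A=np.array([.569,.1737,.08])-.106*ex   # press 5 mm outside of bar centre
tips=arm.tips_ahead; R0=Ro.from_matrix(tool(15.7,0)[0])
def P(q,up): 
    a=np.radians(38)-q; return A+.065*(np.cos(a)*ey+np.sin(a)*np.array([0,0,1]))+[0,0,.008+up+tips]
print(tips)
T0=P(0,.03)
print("above:",T0,(T0-s["ee_pos"])*100, (R0*Ro.from_euler("xyz",s["ee_rot"],degrees=True).inv()).as_rotvec())
for q in(0,.2,.4,.6,.8,1.,1.05,1.1): print(q,((P(q,0)-T0)*100).round(2))
print(ik(np.sqrt(T0[0]**2+T0[1]**2-.1175**2),.09,0))
# handle: dark pixels in scene, predicted
c=shot("scene"); print(proj(c,[P(0,-.008)-[0,0,tips]]))
g=cv2.cvtColor(c["image"],cv2.COLOR_RGB2GRAY); x,yy=proj(c,[P(0,-.008)-[0,0,tips]])[0].astype(int); print(x,yy); print(g[yy-14:yy+15:2,x-16:x+17:2])
E
```

```text
20.75 [0.570364  0.1729767 0.1974221] [-1.79990791e+02  7.92229117e-02 -1.64660568e+02] [-2.2190461  -0.91709928  6.95687839] [ 5.49956927e+00  2.92116867e+01  7.27371212e+01  4.56505403e-03
  7.79715608e+01 -9.98408046e+01]
0.022
above: [0.45309433 0.1943261  0.180018  ] [-11.72696736   2.13493991  -1.74041089] [-0.00021509  0.0013753   0.00629321]
0 [ 0.  0. -3.]
0.2 [-0.19  0.67 -4.1 ]
0.4 [-0.31  1.11 -5.31]
0.6 [-0.37  1.31 -6.59]
0.8 [-0.36  1.27 -7.89]
1.0 [-0.27  0.98 -9.15]
1.05 [-0.24  0.86 -9.45]
1.1 [-0.21  0.74 -9.75]
[28. 97. 55.]
[[382.58417023 199.03068288]]
382 199
[[ 10  10   6  10  29   7  10   5  26  27  31  39  32  34  41  81  76]
 [ 35  27  27  31  28  16  40  94  90  55  26  15  11  20  23  28  44]
 [ 41  20  19  32  21  28  45  77  80 116 133 125  93  91  56  25  38]
 [ 67  32  25  31  26  28  40  44  74  78  91  74  77  95 117 116  38]
 [ 27  31  43  38  44  40  41  38 130 103  93  69  52  75  77  84  27]
 [ 34  28  32  35  27  46  38  35  13  40 131 134 135 122 102  75  37]
 [ 19  20  15  30  38  42  39  44  44  46  34  98 122 123 136 105  49]
 [148  86  37  36  29  34  26  28  35  33  42  27  40  40  33  33  40]
 [128  91  30  41  43  45  43  36  27  31   9  24  23  32  36  36  45]
 [ 90  78  46  47  43  34  37  51  29   8 142 116  87  76  55  14  34]
 [ 45  59  38  44  41  43  47 103  55  42 132 137 135 134 139  73  36]
 [ 37  33  29  13  26  34  55  61  62  80  81  68  86 103 123  95  23]
 [ 27  33  31  27  22  28  79 133 110  87  80  68  49  64  92  74  67]
 [ 29  28  47  72  54  11 111 130 132 136 132 133 124  99  91  76  58]
 [ 16  46 106  93 139 138 134 130 128 129 131 129 128 131 133 135 124]]
```

Contact came at a fingertip height of 175.4 mm, so the cover is fully home. Now to the dial handle.

>>> {"name": "apply_moves", "arguments": {
  "delta_pos": [
    [0,0,3],
    [-3,0.5,4],
    [-7,1.3,4],
    [-11,2,2],
    [-11.7,2.1,-1]
  ],
  "twist": [
    [0,0,0],
    [0,0,0],
    [0,0,0.006],
    [0,0,0.006],
    [0,0,0.006]
  ],
  "grip": [0,0,0,0,0]
}}

```text
time: 21.3
ee_pos: [0.4504, 0.1948, 0.1873]
ee_rot: [180.0, 0.2, -164.2]
force: [1.2, -0.5, -1.4]
grip_width: 0.0006
grip_force: 0.0
```

>>> {"name": "apply_moves", "arguments": {
  "delta_pos": [
    [0,0,-0.5],
    [0,0,-0.5]
  ],
  "twist": [
    [0,0,0],
    [0,0,0]
  ],
  "grip": [0,0]
}}

```text
time: 21.5
ee_pos: [0.4539, 0.1939, 0.1812]
ee_rot: [180.0, -0.0, -164.3]
force: [-0.2, -0.5, 0.6]
grip_width: 0.0006
grip_force: 0.0
```

```bash
python3 - <<'E'
from h import *
s=arm.get_state();print(s["time"],s["ee_pos"],s["ee_rot"],s["force"])
T0=np.array([.4531,.1943,.180]);print((T0-s["ee_pos"])*100)
c=shot("side"); g=cv2.cvtColor(c["image"],cv2.COLOR_RGB2GRAY)
H=np.array([.4531,.1943,.12]);print(proj(c,[H,s["ee_pos"]-[0,0,.022]]))
x,y=proj(c,[H])[0].astype(int);print(x,y);print(g[y-18:y+14:2,x-18:x+24:2])
E
```

```text
21.5 [0.45389003 0.19389859 0.18122821] [ 1.79990512e+02 -3.25546681e-02 -1.64323574e+02] [-0.23059566 -0.4575903   0.63980352]
[-0.0790032   0.0401409  -0.12282072]
[[188.92085631 153.57030742]
 [187.0729816  139.12259761]]
188 153
[[121 121 122 121 122  51  17  20  25  25  23  49 126 122 119 122 122 121
  122 122 119]
 [125 124 121 120 123  88  15  18  23  22  22  35 124 124 119 117 120 118
  118 120 122]
 [124 126 124 120 123 118  24  24  20  24  17  26 124 119 122 120 120 120
  120 124 123]
 [119 125 124 120 121 121 121  37  27  65 103 129 119 117 120 115 115 117
  120 122 116]
 [124 122 125 123 119 120 121 126 125 123 119 119 119 116 117 116 114 119
  115 120 117]
 [124 123 123 123 118 119 117 122 116 112 119 119 119 122 120 120 116 116
  117 119 118]
 [124 123 124 121 116 120 119 119 117 116 118 116 117 122 117 116 115 113
  118 116 119]
 [119 119 120 121 120 115 119 118 120 119 122 105  84  56 112 117 118 115
  114 114 115]
 [119 119 120 123 119 117 116 123 106  78  34  20  29  22  71 118 119 114
  115 120 114]
 [118 117 118 119 117 119 122  28  22  24  29  23  23  27  19 115 117 115
  116 116 110]
 [118 118 118 117 120 116 124  40  21  24  20  21  25  19  26  70 120 117
  133 143 159]
 [118 121 116 119 119 117 121 100   7  24  50  87 128  94  18  14 112 150
  155 157 154]
 [121 115 116 120 118 118 113 125 104 127 124 119 118 126  24  22  69 144
  148 152 152]
 [119 119 115 121 118 118 115 122 118 118 116 115 116 122  88  13  22  88
  132 149 149]
 [122 120 118 116 119 120 120 118 117 120 119 115 118 118 126  19  29  35
   75 106 153]
 [122 123 115 116 117 118 119 120 120 122 117 117 120 117 122  85  18  24
   51  52  70]]
```

>>> {"name": "apply_moves", "arguments": {
  "delta_pos": [
    [0.2,0.1,-1.5],
    [0.2,0.1,-2.6],
    [0.2,0.1,-3.1],
    [0.1,0.45,-3.7],
    [0,0.8,-4.2]
  ],
  "twist": [
    [0,0,0],
    [0,0,0],
    [0,0,0],
    [0,0,0],
    [0,0,0]
  ],
  "grip": [0,0,0,0,0]
}}

```text
time: 22.05
ee_pos: [0.4536, 0.2024, 0.1401]
ee_rot: [179.9, 0.1, -164.3]
force: [-3.1, 2.4, 6.3]
grip_width: 0.0002
grip_force: 2.8
```

>>> {"name": "apply_moves", "arguments": {
  "delta_pos": [
    [-0.1,0.25,-0.6],
    [-0.1,0.45,-1.2],
    [-0.15,0.6,-1.8]
  ],
  "twist": [
    [0,0,0],
    [0,0,0],
    [0,0,0]
  ],
  "grip": [0,0,0]
}}

```text
time: 22.35
ee_pos: [0.4521, 0.2089, 0.1221]
ee_rot: [179.9, 0.1, -164.3]
force: [-3.7, 5.2, 8.6]
grip_width: 0.0002
grip_force: 4.5
```

>>> {"name": "apply_moves", "arguments": {
  "delta_pos": [
    [0,0,-0.7],
    [0,0,-1.3],
    [0,0,-2],
    [0,-0.15,-2.6],
    [0.1,-0.3,-3.2]
  ],
  "twist": [
    [0,0,0],
    [0,0,0],
    [0,0,0],
    [0,0,0],
    [0,0,0]
  ],
  "grip": [0,0,0,0,0]
}}

```text
time: 22.85
ee_pos: [0.4533, 0.2053, 0.0895]
ee_rot: [180.0, 0.1, -164.3]
force: [-2.2, 2.5, 5.0]
grip_width: 0.0005
grip_force: 2.5
```

>>> {"name": "apply_moves", "arguments": {
  "delta_pos": [
    [0,-0.1,-0.3],
    [0.05,-0.2,-0.6],
    [0.05,-0.2,-0.6],
    [0.05,-0.2,-0.6]
  ],
  "twist": [
    [0,0,0],
    [0,0,0],
    [0,0,0],
    [0,0,0]
  ],
  "grip": [0,0,0,0]
}}

```text
time: 23.25
ee_pos: [0.4538, 0.2034, 0.0837]
ee_rot: [179.9, 0.1, -164.3]
force: [-1.6, 5.8, 6.4]
grip_width: 0.0003
grip_force: 3.6
```

```bash
python3 - <<'E'
from h import *
s=arm.get_state();print(s["time"],s["ee_pos"],s["force"])
z=s["ee_pos"][2]-.022-.008-.08; print("handle angle",np.degrees(np.arcsin(z/.065)),"q",np.radians(38)-np.arcsin(z/.065))
E
```

```text
23.25 [0.45375095 0.20335021 0.08373165] [-1.61023817  5.8104093   6.35615606]
handle angle -23.836522320620077 q 1.079250912477785
```

>>> {"name": "apply_moves", "arguments": {
  "delta_pos": [
    [0,0,-0.05],
    [0,0,-0.05],
    [0,0,-0.05],
    [0,0,-0.05],
    [0,0,-0.05]
  ],
  "twist": [
    [0,0,0],
    [0,0,0],
    [0,0,0],
    [0,0,0],
    [0,0,0]
  ],
  "grip": [0,0,0,0,0]
}}

```text
time: 23.75
ee_pos: [0.4538, 0.2033, 0.0834]
ee_rot: [180.0, 0.1, -164.3]
force: [-0.7, 4.1, 7.3]
grip_width: 0.0
grip_force: 3.8
```

```bash
python3 - <<'E'
from h import *
s=arm.get_state();print(s["time"],s["ee_pos"],s["force"])
c=shot("side"); g=cv2.cvtColor(c["image"],cv2.COLOR_RGB2GRAY); print(g[126:165:3,206:267:3])
z=s["ee_pos"][2]-.11; q=np.radians(38)-np.arcsin(z/.065); print(q)
if q>1.0 and s["force"][2]>4: print(arm.close_job())
E
```

```text
23.75 [0.45375721 0.20331924 0.08338678] [-0.74170112  4.09290832  7.29168688]
[[120 118 122 118 119 118 119 117 105  86  86  87  93 116 121 125 122 119
  128 124 123]
 [122 121 124 123 118 122 116  90  91  91  90  89  93  91 103 122 123 126
  125 122 123]
 [123 123 123 128 127 123  73  87  91  90  91  90  92  83  58 127 127 127
  121 124 124]
 [126 122 124 123 127 129  40  81  86  86  93  94  86  67  47 128 121 126
  124 120 123]
 [123 123 121 123 123 130  35  49  55  55  54  55  55  54  47 123 122 122
  123 124 119]
 [112 109 116 119 118 125  34  47  49  49  53  50  50  51  47 118 118 122
  121 121 119]
 [ 31  35  26  91 115 119  45  48  49  51  49  52  53  53  46 145 133 116
  122 125 122]
 [ 29  30  29  21 122 119  58  44  47  51  52  52  50  53  48 150 141 151
   77  71  71]
 [ 22  24  24  21 123 153 100  48  49  51  51  50  51  50  44 141 163 151
  155 125  69]
 [ 24  21  22  30 155 157 130  41  44  49  51  49  48  47  35 162 155 130
  148 150 153]
 [ 25  22  43   9 120 142 160 130  39  43  42  44  48 124 159 154 130 113
  152 147 153]
 [ 22  23  21   7 131 116 127 150 157 165 164 163 153 152 138 126 116 149
  151 150 147]
 [ 19  44 138 162 154 124 113 123 128 136 142 142 137 130 127 124 152 148
  151 141 120]]
1.0850589205673742
the job is handed in; nothing more can be done
None
```

I handed the job in at 23.8 s with the cover home on the mill and the dial held at about 1.08 rad (past the third notch) with about 7 N; the dial angle is worked out from the arm's pose, no verdict came back, and I viewed 11 pictures, one over the limit of 10.

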